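Set the sizing gauge to a ring mould

ROBOT

A 6-joint arm with a two-finger parallel gripper is mounted at the origin on a cart in front of the work surface, level with it; the furniture and walls round the work are solid. World frame = base frame: x ahead of the robot, y to its left, z up, the work surface at z = 0. Lengths are in m, angles in rad, forces in N, time in s.
With the tool pointing down it reaches from about 0.325 to 0.9 m from the base axis. Payload 6.1 kg.
Tool frame: the origin (TCP) lies on the mounting face of the last link; the fingertips stand 182 mm ahead of it and the grasp point (between the pads) lies 164 mm ahead of it; z points along the fingers, y is the direction in which the jaws open and shut (so a half turn about z gives the same grasp; the last joint's range is limited). The gripper opens to 87 mm and grips with 3 to 60 N. Pads are 19 mm wide; open, the fingers measure 117 mm over their backs; the gripper's body (75 mm by 190 mm) begins 51 mm behind the grasp point.
Start: joints at [-1.25, 0.22, 1.526, -0, 1.395, -0.126], TCP at [0.27, -0.564, 0.405] pointing down, gripper open.
Joint ranges: [-2.98, 2.98], [-0.91, 2.08], [0.09, 2.57], [-1.24, 4.39], [0.2, 2.65], [-2.68, 2.68]. Speed limits (rad/s): [2.57, 2.57, 3.01, 3.14, 3.14, 3.14].

INTERFACE

Orientations are given as a rotation vector (axis times angle).
In Python, from cell import env, vision, finish_job gives the robot as it stands. The module is installed in compiled form; this text tells all that it offers.
- The arm moves only by the shell command python3 -m creep 'ROWS'. ROWS is JSON, a list of rows, each a list of 3 entries, a list of its own where there are three numbers: the shift along the tool's x, y, z in units of 50 mm (1.0 is 50 mm), then the turn about the tool's z in units of 8 degrees (1.0 is 8 degrees), then the finger opening in mm, from 0 to 87. A call has 1 to 20 rows; each row is the pose to reach, as a shift and turn from the pose commanded when the call began, along the tool's axes at that moment; what a row does not reach only later rows make up. A row lasts 1/10 s, in which the tool goes at most 50 mm and 8.59 degrees, less where a joint would pass 70% of its speed; a pose out of reach is approached as far as the arm can. A call with a gripper value outside its range is refused whole. The fingers move at their own pace and stop on an object; the grip force is fixed at half the most. Time passes only in rows, so rows that repeat a pose let the fingers close. It gives the time, the measured TCP pose, the force and the opening at its end, in the units of the state.
- env.read_state(): the state, without advancing time (a new reading comes with each control period).
- vision.get_image(name): name is "scene" or "top" or "wrist"; returns a dict with "image" (420x560x3 uint8, red, green, blue), "depth" (420x560 float32, m along the optical axis (not along the pixel's ray), 0 where there is no reading), "camera_matrix" (3x3 intrinsics, pixels), "position" and "attitude" of the camera in the world; the wrist camera has in their place "T_tool_cam" (4x4, takes a point from camera to tool coordinates, whose origin is the TCP and whose axes are the flange's). Camera axes: x right, y down, z forward; pixel columns grow to the right and rows downward; lengths in m; the calibration is good to about 2 mm. A picture is of the moment at which its call begins: read the wrist's pose just before it.
- finish_job(): hands the job in, once; it reports no verdict.
The state is a dict: "time": time; "q": joint angles; "joint_vel": joint speeds; "joint_efforts": joint torques, N m; "eef_pos": TCP position; "tcp_rot": TCP orientation; "wrist_force": force on the tool from outside, world axes, zero at the start; "ft_torque": the same for the moment, N m; "grip_width": finger opening in m.
Only numpy, scipy, OpenCV 4.12 (cv2) and the standard library are available. Lean on these libraries where they do the work, as an engineer would, in place of code of your own. Each camera call takes 0.05 s, during which the arm holds its last target. There are 200 camera calls.

TASK

Set the bench sizing gauge to the narrower, taller of the two ring moulds on the table, so that other moulds can be checked against it. Stand the mould upright in the middle of the gauge's board between post and sliding jaw and let go, then push the jaw up until it lightly but firmly nips the mould against the sprung anvil, without rocking the jaw or squeezing the thin ring hard. Then swing the clamping lever fully home so that the setting is locked with the mould still nipped; do not disturb the other mould or the piping nozzle.

Things in the scene. Friction and masses are not known exactly. Their poses are not given: they have to be found in the camera images.
- gauge: Fixed bench gauge: white board 110 x 280 mm, top 16 mm above the table, lengthwise slot 17 mm wide, rule along the -x edge. Origin: centre of the underside; y: the way the jaw closes; z up; slot's middle line at x = 0. Steel post (44 wide, 46 high above the board, face at y = +110 mm) with an anvil bar, 30 wide, 9 high, 25 mm above the board. Board between anvil and jaw is flat.
- post_face (a point): Middle of the fixed post's face, 25 mm above the board (41 mm above the table). The sprung anvil bar stands out from here towards -y of the gauge by 3 to 19 mm; how far differs each time and is not measured. It gives way by 1 mm for every 10 N, 3 mm at most.
- jaw: Sliding jaw: aluminium block 44 wide, 87 long, top 18 mm above the board, with an upright steel plate 44 wide, 46 high above the board at its front. Origin 25 mm above the table, 48 mm behind its lip's face; axes as the gauge's. It rocks a little about its x axis (about 8 N m/rad) unless pushed in line with the lip.
- jaw_lip (a point): Middle of the jaw's measuring lip, a bar 40 wide and 6 high that stands 5 mm out of the jaw plate, 25 mm above the board, at the same height as the anvil. It faces the anvil and touches the mould there; its z axis is upright when the jaw is square.
- thumb_bar (a point): Axis of the black rubber thumb bar across the back of the jaw, 94 mm behind the lip's face: 34 mm long across, radius 6 mm, 25 mm above the board, level with the lip. Push here towards +y of the gauge with shut fingertips. The thumb wall it sits on ends 35 mm above the board.
- saddle (a joint): Slide of the jaw along the slot: distance in m from the post's face to the lip. Starts wide open at 0.118 to 0.132, falls as the jaw closes (+y of the gauge). It takes 3 to 4 N to slide and stays where it is left, so a nip of up to 3 N or so remains after letting go; locked, it takes about 9 N to shift.
- lock_lever (a joint): Clamping lever on the jaw, rad: 0 open (points back and 32 degrees to the gauge's -x side), 1.1 locked at its stop (back and 31 degrees to the +x side). Turns counter-clockwise from above and stays where left; starts at 0 to 0.3; from 0.6 its cam binds, some 2 to 5 N near the tip.
- lever_pivot (a point): Axis of the lever, at the height of its handle (49 mm above the table), 30 mm behind the lip's face.
- lever_tip (a point): Middle of the black handle's end, 45 mm from the pivot, 49 mm above the table; the handle is a round bar of radius 5 mm, 15 mm above the top of the jaw's block.
- mould_mid (a point): Centre, half-way up, of the narrower, taller ring mould, the one to be gauged: plain thin steel ring, about 56 mm across and 50 mm high, 40 to 90 g. Can be gripped across from above. In the gauge it stands on the board, its centre 41 mm above the table; there a nip of 2 to 6 N is right, over 12 N squeezes it out of round.
- wide_mould: The other steel ring mould, wider and lower: 61 mm across and 40 mm high, standing; origin under its centre. To be left alone.
- nozzle: White piping nozzle, 28 mm across and 48 mm high, standing on its wide end; origin under its centre. To be left alone.

How it is judged:
On the way, in this order (a step that is already met when the one before it is completed fails the run):
1. the narrow mould stands upright on the gauge's board between jaw and post, let go (z of mould_mid in the frame of gauge between 0.037 and 0.045 m and x of mould_mid in the frame of gauge between -0.012 and 0.012 m and y of mould_mid in the frame of jaw_lip above 0.025 m and y of mould_mid in the frame of post_face below -0.025 m and angle between mould_mid's own z axis and vertical below 0.08 rad and contact force between the fingers and mould below 0.1 N), for 0.2 s.
2. the square jaw nips the mould against the anvil with 1 to 10 N (contact force between jaw and mould between 1 and 10 N and contact force between the fingers and mould below 0.1 N and angle between jaw_lip's own z axis and vertical below 0.02 rad), for 0.2 s.
3. the clamping lever is swung home (value of joint lock_lever above 1 rad), for 0.1 s.
At the end, for the whole second after the job is handed in: The lever is within 0.1 rad of its locked stop; the mould stands upright (within 0.08 rad) on the board within 15 mm of the middle line, at rest, still nipped with more than 0.5 N between the jaw, which is square within 0.02 rad, and the anvil (value of joint lock_lever above 1 rad and contact force between jaw and mould above 0.5 N and angle between jaw_lip's own z axis and vertical below 0.02 rad and z of mould_mid in the frame of gauge between 0.037 and 0.045 m and x of mould_mid in the frame of gauge between -0.015 and 0.015 m and angle between mould_mid's own z axis and vertical below 0.08 rad and linear speed of mould below 0.02 m/s); the robot touches nothing.
It fails at once if the jaw squeezes the mould with more than 12 N (contact force between jaw and mould above 12 N).
It fails at once if the jaw is rocked by more than 0.04 rad (angle between jaw_lip's own z axis and vertical above 0.04 rad).
It fails at once if the wide mould or the nozzle is shifted by more than 20 mm (distance of any of wide_mould, nozzle from where it was at the start of the episode above 0.02 m).
It also fails if it takes over 62 s, if anything falls off the work surface, if the arm or the gripper's body presses on something with over 40 N, if the wrist force passes 120 N, or if a joint passes its speed limit or range.

## Working session

There is one attempt and no reset: what is moved stays moved. The work goes in short steps, Python scripts to look and compute and a shell command to move; the robot and the scene stay as the last step left them, time stands still between calls to the robot, and variables do not carry over. Pictures are saved under pics/ and viewed, about 8 in all and at most 12, crops included, and the job is handed in when it is done.

```bash
mkdir -p pics && cat > h.py <<'E'
import numpy as np, cv2
from cell import env, vision
from scipy.spatial.transform import Rotation as R
def grab(name, fn=None):
    s=env.read_state(); d=vision.get_image(name)
    if name=="wrist":
        T=np.eye(4);T[:3,:3]=R.from_rotvec(s["tcp_rot"]).as_matrix();T[:3,3]=s["eef_pos"]
        d["T"]=T@d["T_tool_cam"]
    else:
        a=np.array(d["attitude"]);T=np.eye(4)
        T[:3,:3]=a if a.shape==(3,3) else (R.from_rotvec(a) if a.size==3 else R.from_quat(a)).as_matrix()
        T[:3,3]=d["position"];d["T"]=T
    if fn: cv2.imwrite(fn,d["image"][:,:,::-1])
    return d
def cloud(d):
    K=np.array(d["camera_matrix"]);z=d["depth"];v,u=np.mgrid[:z.shape[0],:z.shape[1]]
    p=np.stack([(u-K[0,2])/K[0,0]*z,(v-K[1,2])/K[1,1]*z,z],-1)
    w=p@d["T"][:3,:3].T+d["T"][:3,3]; w[z<=0]=np.nan
    return w
E
python3 - <<'E'
from h import *
s=env.read_state();print({k:np.round(v,3) for k,v in s.items()})
d=grab("top","pics/top1.png");print(d["attitude"],d["position"]);w=cloud(d)
np.save("top.npy",w);print(w[210,280],w[50,50],w[400,500])
grab("scene","pics/scene1.png")
E
```

```text
{'time': np.float64(0.0), 'q': array([-1.25 ,  0.221,  1.528, -0.   ,  1.395, -0.126]), 'joint_vel': array([-0.   , -0.   , -0.002, -0.001,  0.001,  0.001]), 'joint_efforts': array([-1.0000e-03, -4.9462e+01, -3.8738e+01,  7.0000e-02,  5.7000e-02,
       -0.0000e+00]), 'eef_pos': array([ 0.27 , -0.563,  0.404]), 'tcp_rot': array([-3.062, -0.696,  0.   ]), 'wrist_force': array([0.35 , 0.359, 0.422]), 'ft_torque': array([-0.012,  0.015,  0.004]), 'grip_width': np.float64(0.087)}
[-2.18657047  2.20269421 -0.04548547] [ 0.52503697 -0.00260128  1.26498935]
[0.59051605 0.02575141 0.01467584] [0.98095608 0.58699912 0.19262438] [-0.26525123 -0.98260808 -0.86714732]
```

View pics/top1.png

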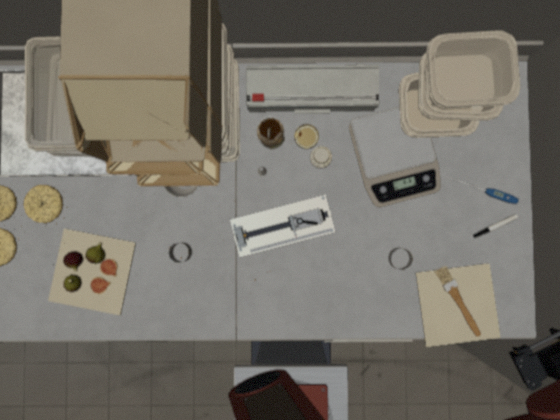

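```bash
python3 - <<'E'
from h import *
w=np.load("top.npy")
for n,(u,v) in dict(r1=(180,252),r2=(400,258),noz=(320,157)).items():
    p=w[v-20:v+20,u-20:u+20].reshape(-1,3); q=p[(p[:,2]>0.02)]
    zt=np.percentile(q[:,2],90); t=q[q[:,2]>zt-.01]
    print(n,len(q),zt,cv2.minEnclosingCircle(t[:,:2].astype(np.float32)),t[:,:2].mean(0))
p=w[185:265,222:345].reshape(-1,3);q=p[(p[:,2]>.008)&(p[:,2]<.024)]
r=cv2.minAreaRect(q[:,:2].astype(np.float32));print(r,len(q))
h=p[p[:,2]>.03];print(h[:,2].max())
im=cv2.imread("pics/top1.png")
a=cv2.resize(im[185:265,220:345],None,fx=6,fy=6,interpolation=cv2.INTER_CUBIC)
cv2.imwrite("pics/g.png",a)
E
```

```text
r1 132 0.04893829182646072 ((0.4736785590648651, 0.3045841157436371), 0.028240980580449104) [0.47395518 0.30695866]
r2 102 0.040833667932469474 ((0.45243051648139954, -0.3074842393398285), 0.031157981604337692) [ 0.45333772 -0.31024714]
noz 331 0.04504526075818438 ((0.7402185201644897, -0.08978340774774551), 0.021575145423412323) [ 0.73932599 -0.08953796]
((0.5370573997497559, 0.031600162386894226), (0.17462168633937836, 0.31482645869255066), 3.313282012939453) 2868
0.06713591751929981
```

View pics/g.png

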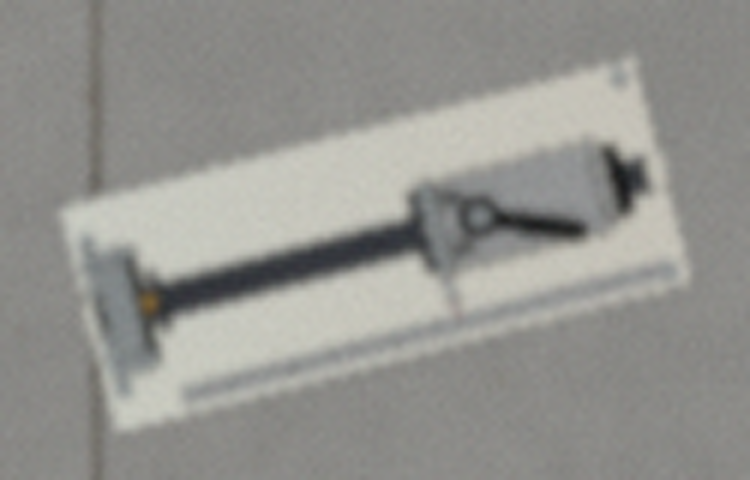

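View pics/scene1.png

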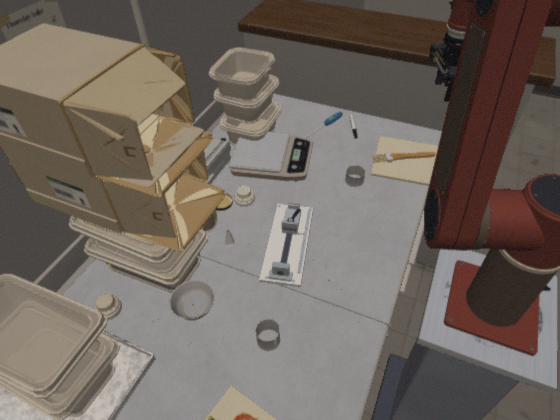

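```bash
cat >> h.py <<'E'
def ray(d,uv,z):
    K=np.array(d["camera_matrix"]);uv=np.atleast_2d(uv).astype(float)
    r=np.c_[(uv[:,0]-K[0,2])/K[0,0],(uv[:,1]-K[1,2])/K[1,1],np.ones(len(uv))]@d["T"][:3,:3].T
    o=d["T"][:3,3];return o+r*((z-o[2])/r[:,2])[:,None]
def go(tip,yaw=None):
    "units for fingertip target (world), tool-x yaw deg"
    s=env.read_state();Rm=R.from_rotvec(s["tcp_rot"]).as_matrix()
    t=np.array(tip,float);t[2]+=.182
    cur=np.degrees(np.arctan2(Rm[1,0],Rm[0,0]))
    print("shift",np.round(Rm.T@(t-s["eef_pos"])/.05,3),"yaw now",round(cur,2),"turn",None if yaw is None else round(-(yaw-cur)/8,3),"tilt",np.round(Rm[:,2],4))
E
python3 - <<'E'
from h import *
d=grab("top")
c=ray(d,[(230.3,220.3),(325,194.7),(335,231.7),(239.2,256.7)],.016)[:,:2];print(c,c.mean(0))
y=(c[0]-c[1]+c[3]-c[2]);print("theta",np.degrees(np.arctan2(-y[0],y[1])),[np.linalg.norm(c[i]-c[i-1]) for i in range(4)])
go([.474,.306,.2],104.6)
E
```

```text
[[ 0.56245634  0.16587227]
 [ 0.63269599 -0.10146725]
 [ 0.52825877 -0.12837213]
 [ 0.46015235  0.14100423]] [0.54589086 0.01925928]
theta 14.454154154902499 [np.float64(0.10528307463620673), np.float64(0.27641278504673716), np.float64(0.10784713593507904), np.float64(0.2778526769615271)]
shift [ 11.193 -13.918   0.46 ] yaw now 25.6 turn -9.875 tilt [-5.0e-04  1.4e-03 -1.0e+00]
```

```bash
python3 -m creep '[[[11.19,-13.92,0.4],-9.85,87],[[11.19,-13.92,0.4],-9.85,87],[[11.19,-13.92,0.4],-9.85,87],[[11.19,-13.92,0.4],-9.85,87],[[11.19,-13.92,0.4],-9.85,87],[[11.19,-13.92,0.4],-9.85,87],[[11.19,-13.92,0.4],-9.85,87],[[11.19,-13.92,0.4],-9.85,87],[[11.19,-13.92,0.4],-9.85,87],[[11.19,-13.92,0.4],-9.85,87],[[11.19,-13.92,0.4],-9.85,87],[[11.19,-13.92,0.4],-9.85,87],[[11.19,-13.92,0.4],-9.85,87],[[11.19,-13.92,0.4],-9.85,87],[[11.19,-13.92,0.4],-9.85,87],[[11.19,-13.92,0.4],-9.85,87],[[11.19,-13.92,0.4],-9.85,87],[[11.19,-13.92,0.4],-9.85,87],[[11.19,-13.92,0.4],-9.85,87],[[11.19,-13.92,0.4],-9.85,87]]' && python3 - <<'E'
from h import *
d=grab("wrist","pics/w1.png");w=cloud(d).reshape(-1,3)
q=w[(w[:,2]>.042)&(w[:,2]<.056)&(np.hypot(w[:,0]-.474,w[:,1]-.306)<.05)]
print(len(q),cv2.minEnclosingCircle(q[:,:2].astype(np.float32)),np.percentile(q[:,2],[50,95]))
go([.474,.306,.2],104.45)
E
```

```text
time: 2.15
eef_pos: [0.4736, 0.3066, 0.3838]
tcp_rot: [-1.922, -2.484, 0.003]
wrist_force: [0.5, -0.1, -0.2]
grip_width: 0.0869
338 ((0.474223256111145, 0.30477988719940186), 0.028183836489915848) [0.0486575  0.05032535]
shift [0.004 0.009 0.041] yaw now 104.44 turn -0.001 tilt [-0.0013 -0.0011 -1.    ]
```

View pics/w1.png

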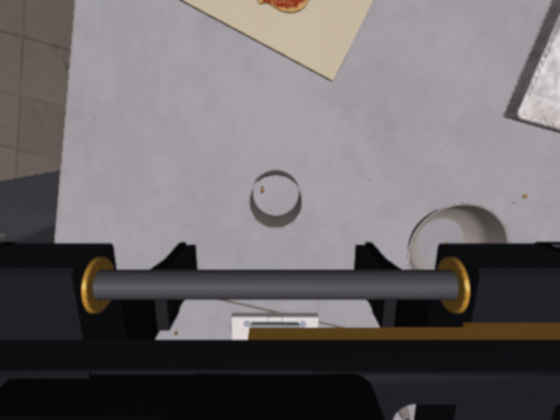

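```bash
python3 -c "
from h import *
go([.4742,.3048,.016],104.45)"
python3 -m creep '[[[-0.02,0,1.0],0,87],[[-0.02,0,2.0],0,87],[[-0.02,0,2.8],0,87],[[-0.02,0,3.4],0,87],[[-0.02,0,3.72],0,87],[[-0.02,0,3.72],0,87]]'
```

```text
shift [-0.017  0.013  3.721] yaw now 104.44 turn -0.001 tilt [-0.0013 -0.0011 -1.    ]
time: 2.8
eef_pos: [0.4733, 0.3033, 0.1968]
tcp_rot: [-1.926, -2.479, 0.006]
wrist_force: [0.3, -0.4, -0.4]
grip_width: 0.087
```

```bash
python3 -m creep '[[[0,0,0],0,50],[[0,0,0],0,50],[[0,0,0],0,50],[[0,0,0],0,50],[[0,0,0],0,50],[[0,0,0],0,50],[[0,0,0],0,50],[[0,0,0],0,50],[[0,0,-1],0,50],[[0,0,-2],0,50],[[0,0,-2.5],0,50]]' && python3 - <<'E'
from h import *
# lifted: view gauge from top cam later; hover target near gauge's post side
d=grab("wrist","pics/w2.png")
go([.545,.02,.14],104.45)
E
```

```text
time: 3.9
eef_pos: [0.4751, 0.3053, 0.3281]
tcp_rot: [1.924, 2.48, 0.008]
wrist_force: [0.9, 0.6, -0.1]
grip_width: 0.054
shift [-5.88  -0.089  0.179] yaw now 104.41 turn -0.004 tilt [ 0.0096  0.0044 -0.9999]
```

View pics/w2.png

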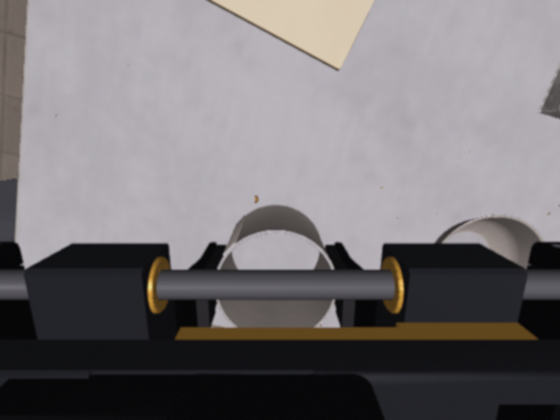

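```bash
python3 -m creep '[[[-1,0,-1],0,50],[[-2,0,-1.2],0,50],[[-3,0,-1.2],0,50],[[-4,0,-1.2],0,50],[[-5,0,-1.2],0,50],[[-6,0,-1.2],0,50],[[-7,0,-1.2],0,50],[[-7.6,0,-1.2],0,50],[[-7.9,-0.05,-1.2],0,50],[[-7.9,-0.05,-1.2],0,50],[[-7.9,-0.05,-1.2],0,50],[[-7.9,-0.05,-1.2],0,50]]' && python3 - <<'E'
from h import *
d=grab("wrist","pics/w3.png");np.save("w3.npy",cloud(d));np.savez("w3d.npz",K=d["camera_matrix"],T=d["T"])
print(env.read_state()["grip_width"])
E
```

```text
time: 5.15
eef_pos: [0.5697, -0.0769, 0.3834]
tcp_rot: [-1.923, -2.483, -0.0]
wrist_force: [0.1, 0.5, -0.2]
grip_width: 0.0541
0.05423893830573653
```

View pics/w3.png

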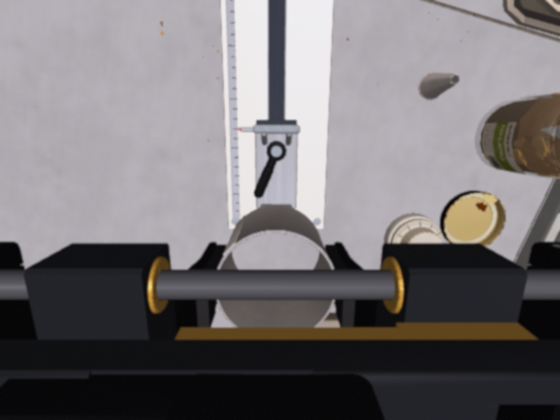

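```bash
python3 - <<'E'
from h import *
z=np.load("w3d.npz");d=dict(camera_matrix=z["K"],T=z["T"])
g=cv2.imread("pics/w3.png",0).astype(int)
L=[];Rr=[]
for v in range(5,215,6):
    r=g[v]; gl=np.diff(cv2.GaussianBlur(r.astype(np.float32)[None],(5,1),0)[0])
    L.append((212+np.argmax(gl[212:232])+.5,v)); Rr.append((312+np.argmin(gl[312:342])+.5,v))
lw=ray(d,L,.016)[:,:2];rw=ray(d,Rr,.016)[:,:2]
for e in (lw,rw):
    f=cv2.fitLine(e.astype(np.float32),cv2.DIST_HUBER,0,.001,.001).ravel();f*=np.sign(f[1]);print("theta",np.degrees(np.arctan2(-abs(f[0])*-1,abs(f[1]))),f)
b=ray(d,[(229,227),(324,228)],.016)[:,:2];print("back corners",b)
th=np.radians(14.45);gx=np.array([np.cos(th),np.sin(th)]);gy=np.array([-gx[1],gx[0]])
print("L x",np.median(lw@gx),"R x",np.median(rw@gx),"back y",b@gy)
w=np.load("w3.npy")[100:225,225:330].reshape(-1,3);c=w[:,:2]
for lo,hi in((.058,.066),(.044,.054),(.03,.038)):
    m=(w[:,2]>lo)&(w[:,2]<hi);print(lo,m.sum(),"x",np.percentile(c[m]@gx,[2,50,98]),"y",np.percentile(c[m]@gy,[2,50,98]))
m=(w[:,2]>.01)&(w[:,2]<.02);print("board z",np.median(w[m,2]))
print("tcp",env.read_state()["eef_pos"][:2]@gx,env.read_state()["eef_pos"][:2]@gy)
E
```

```text
theta 14.297775 [-0.2469614   0.9690253  -0.49393436 -0.00593043]
theta 14.34386 [-0.24774072  0.96882635 -0.6010479  -0.024128  ]
back corners [[ 0.52849442 -0.12700126]
 [ 0.63454342 -0.10081661]]
L x 0.4797970613870501 R x 0.5880006477191767 back y [-0.25486155 -0.25596818]
0.058 420 x [0.51352467 0.53384007 0.55499628] y [-0.14901772 -0.14544141 -0.14184919]
0.044 793 x [0.51399849 0.52898216 0.54834962] y [-0.21005043 -0.1729235  -0.13871447]
0.03 2183 x [0.51304931 0.53810385 0.55535465] y [-0.22271579 -0.18934282 -0.15103816]
board z 0.015733732108077797
tcp 0.5325830987461813 -0.2165519648856269
```

```bash
cat >> h.py <<'E'
th=np.radians(14.35);gx=np.array([np.cos(th),np.sin(th)]);gy=np.array([-gx[1],gx[0]])
# gauge frame offset
_x0=(np.array([0.52849442,-0.12700126])+np.array([0.63454342,-0.10081661]))/2
G0=_x0+.140*gy
def G(x,y): return G0+x*gx+y*gy
def inG(p): 
    q=np.atleast_2d(p)[:,:2]-G0; return np.c_[q@gx,q@gy]
E
python3 - <<'E'
from h import *
w=np.load("w3.npy")[100:225,225:330].reshape(-1,3);m=w[:,2]>.056;print(np.percentile(inG(w[m]),[3,50,97],axis=0))
z=np.load("w3d.npz");d=dict(camera_matrix=z["K"],T=z["T"])
print(inG(ray(d,[(222,3),(334,3)],.016)),G0,G(0,.036))
go([*G(0,.036),.08],104.35);go([*G(0,.036),.031],104.35)
E
```

```text
[[-0.02017073 -0.08077537]
 [-0.00127625 -0.07434558]
 [ 0.01750829 -0.02731714]]
[[-0.05355146  0.08691242]
 [ 0.05476874  0.08718255]] [0.54682068 0.02172304] [0.53789828 0.05659983]
shift [2.741 0.052 2.433] yaw now 104.51 turn 0.02 tilt [-4.e-04  5.e-04 -1.e+00]
shift [2.741 0.052 3.413] yaw now 104.51 turn 0.02 tilt [-4.e-04  5.e-04 -1.e+00]
```

```bash
python3 -m creep '[[[1,0.02,0.2],0,50],[[2,0.05,0.8],0.02,50],[[2.6,0.05,1.5],0.02,50],[[2.74,0.05,2.2],0.02,50],[[2.74,0.05,2.8],0.02,50],[[2.74,0.05,3.1],0.02,50],[[2.74,0.05,3.2],0.02,50],[[2.74,0.05,3.25],0.02,50],[[2.74,0.05,3.25],0.02,50]]' && python3 - <<'E'
from h import *
go([*G(0,.036),.031],104.35);print(env.read_state()["wrist_force"],inG(env.read_state()["eef_pos"]))
E
```

```text
time: 6.1
eef_pos: [0.5392, 0.0547, 0.2226]
tcp_rot: [1.928, 2.478, 0.002]
wrist_force: [0.5, -0.9, -0.9]
grip_width: 0.0543
shift [ 0.043 -0.016  0.192] yaw now 104.22 turn -0.016 tilt [ 2.3e-03 -1.0e-04 -1.0e+00]
[ 0.54774828 -0.90818487 -0.89352846] [[0.00076691 0.03386955]]
```

```bash
python3 -m creep '[[[0.0,0,0.08],0,50],[[0.0,0,0.13],0,50],[[0,0,0.16],0,50],[[0,0,0.18],0,50],[[0,0,0.19],0,50],[[0,0,0.19],0,50],[[0,0,0.19],0,50]]'
```

```text
time: 6.8
eef_pos: [0.5391, 0.0547, 0.2153]
tcp_rot: [1.928, 2.479, 0.001]
wrist_force: [-10.0, -1.3, 24.5]
grip_width: 0.0541
```

```bash
python3 -m creep '[[[0,0,-0.03],0,50],[[0,0,-0.04],0,50],[[0,0,-0.04],0,50]]'
```

```text
time: 7.1
eef_pos: [0.5389, 0.0547, 0.2154]
tcp_rot: [1.928, 2.478, 0.001]
wrist_force: [-2.4, -0.8, 7.8]
grip_width: 0.0537
```

```bash
python3 -m creep '[[[0,0,-0.02],0,54],[[0,0,-0.02],0,60],[[0,0,-0.02],0,68],[[0,0,-0.02],0,76],[[0,0,-0.02],0,76],[[0,0,-0.02],0,76],[[0,0,-0.02],0,76],[[0,0,-0.5],0,76],[[0,0,-1.2],0,76],[[-0.8,0,-2],0,76],[[-1.8,0,-3],0,76],[[-2.4,0,-3.2],0,76],[[-2.4,0,-3.2],0,76],[[-2.4,0,-3.2],0,76]]' && python3 - <<'E'
from h import *
d=grab("wrist","pics/w4.png");w=cloud(d).reshape(-1,3);g=inG(w)
print(env.read_state()["eef_pos"])
q=(w[:,2]>.052)&(w[:,2]<.075)&(g[:,1]>-.015)&(g[:,1]<.09)&(abs(g[:,0])<.05)
print(q.sum(),cv2.minEnclosingCircle(g[q].astype(np.float32)),np.percentile(w[q,2],[50,95]))
a=(w[:,2]>.03)&(w[:,2]<.075)&(g[:,1]>-.03)&(g[:,1]<-.005)&(abs(g[:,0])<.03);print("jaw",np.percentile(g[a],[2,50,98],axis=0))
E
```

```text
time: 8.5
eef_pos: [0.5682, -0.0628, 0.3748]
tcp_rot: [1.931, 2.476, 0.002]
wrist_force: [0.3, -0.4, -0.3]
grip_width: 0.076
[ 0.56760363 -0.0615579   0.37327843]
716 ((0.0013135396875441074, 0.034021567553281784), 0.028233660385012627) [0.0635723  0.06631202]
jaw [[-0.02040843 -0.02972664]
 [-0.0005403  -0.02617922]
 [ 0.0186636  -0.02192368]]
```

View pics/w4.png

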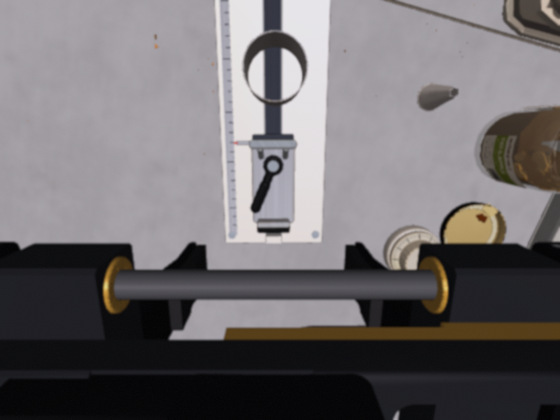

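```bash
python3 - <<'E'
from h import *
w=cloud(grab("wrist"));g=inG(w.reshape(-1,3)).reshape(420,560,2)
for v in range(214,246,3): print(v,np.round([*g[v,274],w[v,274,2]],4))
go([*G(0,-.147),.08],104.35);go([*G(0,-.147),.025],104.35)
E
```

```text
214 [-0.0011 -0.1013  0.0335]
217 [-0.0011 -0.1043  0.0346]
220 [-0.0011 -0.1072  0.0359]
223 [-0.0011 -0.1073  0.0466]
226 [-0.0011 -0.1094  0.0501]
229 [-0.0011 -0.1132  0.0481]
232 [-0.0011 -0.1172  0.0455]
235 [-0.0013 -0.1336  0.0061]
238 [-0.0013 -0.1342  0.015 ]
241 [-0.0013 -0.1378  0.015 ]
244 [-0.0013 -0.1418  0.0141]
shift [-1.243  0.02   2.205] yaw now 104.23 turn -0.015 tilt [-0.0023  0.0011 -1.    ]
shift [-1.245  0.022  3.305] yaw now 104.23 turn -0.015 tilt [-0.0023  0.0011 -1.    ]
```

```bash
python3 -m creep '[[[-0.8,0,0.5],0,40],[[-1.25,0.02,1.2],0,0],[[-1.25,0.02,1.8],0,0],[[-1.25,0.02,2.2],0,0],[[-1.25,0.02,2.6],0,0],[[-1.25,0.02,2.9],0,0],[[-1.25,0.02,3.15],0,0],[[-1.25,0.02,3.3],0,0],[[-1.25,0.02,3.3],0,0],[[-1.25,0.02,3.3],0,0],[[-1.25,0.02,3.3],0,0]]' && python3 - <<'E'
from h import *
s=env.read_state();print(inG(s["eef_pos"]),s["grip_width"],s["wrist_force"][:2]@gy)
go([*G(-.0,-.147),.025],104.35)
E
```

```text
time: 9.7
eef_pos: [0.5847, -0.1219, 0.2099]
tcp_rot: [1.928, 2.478, 0.001]
wrist_force: [0.7, -0.3, 0.2]
grip_width: 0.0021
[[ 0.00111341 -0.14854626]] 0.002117194680160214 -0.4199392995485756
shift [ 0.031 -0.022  0.058] yaw now 104.24 turn -0.014 tilt [ 1.9e-03 -6.0e-04 -1.0e+00]
```

```bash
python3 -m creep '[[[0.1,-0.02,0.05],0,0],[[0.2,-0.02,0.05],0,0],[[0.27,-0.02,0.05],0,0],[[0.31,-0.02,0.05],0,0],[[0.34,-0.02,0.05],0,0],[[0.37,-0.02,0.05],0,0],[[0.4,-0.02,0.05],0,0],[[0.44,-0.02,0.05],0,0],[[0.48,-0.02,0.05],0,0],[[0.52,-0.02,0.05],0,0],[[0.56,-0.02,0.05],0,0],[[0.6,-0.02,0.05],0,0],[[0.64,-0.02,0.05],0,0],[[0.68,-0.02,0.05],0,0]]' && python3 - <<'E'
from h import *
s=env.read_state();print(inG(s["eef_pos"]),s["wrist_force"][:2]@gy)
E
```

```text
time: 11.1
eef_pos: [0.5748, -0.0888, 0.2063]
tcp_rot: [1.929, 2.48, 0.0]
wrist_force: [0.5, -4.6, 0.5]
grip_width: 0.0004
[[-0.00025414 -0.11403387]] -4.539729539613073
```

```bash
python3 -m creep '[[[0.04,0,0],0,0],[[0.08,0,0],0,0],[[0.12,0,0],0,0],[[0.16,0,0],0,0],[[0.2,0,0],0,0],[[0.24,0,0],0,0],[[0.28,0,0],0,0],[[0.32,0,0],0,0],[[0.36,0,0],0,0],[[0.4,0,0],0,0],[[0.44,0,0],0,0]]' && python3 - <<'E'
from h import *
s=env.read_state();print(inG(s["eef_pos"]),s["wrist_force"][:2]@gy)
d=grab("wrist","pics/w5.png");w=cloud(d).reshape(-1,3);g=inG(w)
q=(w[:,2]>.056)&(w[:,2]<.075)&(abs(g[:,0])<.05)&(g[:,1]>.01)
for lo in np.arange(.01,.14,.01): 
    m=q&(g[:,1]>=lo)&(g[:,1]<lo+.01); print(round(lo,2),m.sum(),np.round(w[m,2].mean(),4) if m.any() else 0,np.round(g[m,0].min(),3) if m.any() else 0,np.round(g[m,0].max(),3) if m.any() else 0)
E
```

```text
time: 12.2
eef_pos: [0.5694, -0.0675, 0.2063]
tcp_rot: [1.929, 2.48, 0.0]
wrist_force: [1.4, -3.6, 1.5]
grip_width: 0.0006
[[-0.00024282 -0.09208166]] -3.871395065457839
0.01 1556 0.0616 -0.023 0.021
0.02 80 0.0583 -0.013 0.016
0.03 0 0 0 0
0.04 0 0 0 0
0.05 0 0 0 0
0.06 0 0 0 0
0.07 0 0 0 0
0.08 0 0 0 0
0.09 0 0 0 0
0.1 0 0 0 0
0.11 0 0 0 0
0.12 0 0 0 0
0.13 0 0 0 0
```

View pics/w5.png

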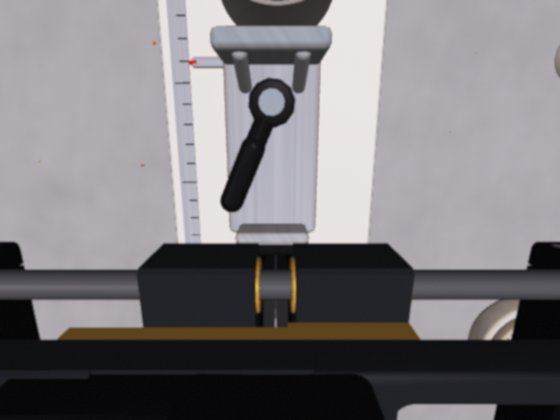

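```bash
cat > f.py <<'E'
from h import *
s=env.read_state();print("y",np.round(inG(s["eef_pos"])*1000,2),"Fy",round(s["wrist_force"][:2]@gy,2))
E
python3 -m creep '[[[0.04,0,0],0,0],[[0.08,0,0],0,0],[[0.12,0,0],0,0],[[0.16,0,0],0,0],[[0.2,0,0],0,0],[[0.24,0,0],0,0],[[0.27,0,0],0,0],[[0.28,0,0],0,0]]'; python3 f.py
python3 -m creep '[[[0.01,0,0],0,0],[[0.02,0,0],0,0]]'|grep force; python3 f.py
python3 -m creep '[[[0.01,0,0],0,0],[[0.02,0,0],0,0]]'|grep force; python3 f.py
```

```text
time: 13.05
eef_pos: [0.5659, -0.0539, 0.2063]
tcp_rot: [-1.929, -2.48, -0.0]
wrist_force: [1.5, -4.6, 3.1]
grip_width: 0.0002
y [[ -0.23 -78.01]] Fy -4.81
wrist_force: [1.2, -4.5, 1.6]
y [[ -0.23 -77.25]] Fy -4.69
wrist_force: [0.9, -4.0, 2.1]
y [[ -0.24 -76.24]] Fy -4.08
```

```bash
cat >> f.py <<'E'
import sys; sys.exit(s["wrist_force"][:2]@gy < -6.3)
E
python3 -m creep '[[[0.01,0,0],0,0],[[0.02,0,0],0,0]]'|grep force; python3 f.py &&
python3 -m creep '[[[0.01,0,0],0,0],[[0.02,0,0],0,0]]'|grep force && python3 f.py &&
python3 -m creep '[[[0.01,0,0],0,0],[[0.02,0,0],0,0]]'|grep force && python3 f.py &&
python3 -m creep '[[[0.01,0,0],0,0],[[0.02,0,0],0,0]]'|grep force && python3 f.py &&
python3 -m creep '[[[0.01,0,0],0,0],[[0.02,0,0],0,0]]'|grep force && python3 f.py &&
python3 -m creep '[[[0.01,0,0],0,0],[[0.02,0,0],0,0]]'|grep force && python3 f.py &&
python3 -m creep '[[[0.01,0,0],0,0],[[0.02,0,0],0,0]]'|grep force && python3 f.py &&
python3 -m creep '[[[0.01,0,0],0,0],[[0.02,0,0],0,0]]'|grep force && python3 f.py
```

```text
wrist_force: [1.1, -4.6, 1.5]
y [[ -0.24 -75.22]] Fy -4.77False
```

```bash
sed -i 's/sys.exit(\(.*\))$/sys.exit(int(\1))/' f.py
python3 -m creep '[[[0.01,0,0],0,0],[[0.02,0,0],0,0]]'|grep force; python3 f.py &&
python3 -m creep '[[[0.01,0,0],0,0],[[0.02,0,0],0,0]]'|grep force && python3 f.py &&
python3 -m creep '[[[0.01,0,0],0,0],[[0.02,0,0],0,0]]'|grep force && python3 f.py &&
python3 -m creep '[[[0.01,0,0],0,0],[[0.02,0,0],0,0]]'|grep force && python3 f.py &&
python3 -m creep '[[[0.01,0,0],0,0],[[0.02,0,0],0,0]]'|grep force && python3 f.py &&
python3 -m creep '[[[0.01,0,0],0,0],[[0.02,0,0],0,0]]'|grep force && python3 f.py &&
python3 -m creep '[[[0.01,0,0],0,0],[[0.02,0,0],0,0]]'|grep force && python3 f.py &&
python3 -m creep '[[[0.01,0,0],0,0],[[0.02,0,0],0,0]]'|grep force && python3 f.py
```

```text
wrist_force: [0.7, -4.6, 2.0]
y [[ -0.23 -74.2 ]] Fy -4.66
wrist_force: [0.9, -5.3, 1.1]
y [[ -0.22 -73.2 ]] Fy -5.34
wrist_force: [0.9, -4.4, 1.6]
y [[ -0.23 -72.18]] Fy -4.54
wrist_force: [1.2, -3.8, 1.9]
y [[ -0.23 -71.17]] Fy -4.01
wrist_force: [0.7, -4.9, 1.6]
y [[ -0.21 -70.17]] Fy -4.89
wrist_force: [0.9, -4.7, 0.9]
y [[ -0.22 -69.18]] Fy -4.82
wrist_force: [1.6, -5.2, 0.9]
y [[ -0.24 -68.2 ]] Fy -5.39
wrist_force: [1.3, -4.4, 2.3]
y [[ -0.22 -67.19]] Fy -4.58
```

```bash

python3 -m creep '[[[0.01,0,0],0,0],[[0.02,0,0],0,0]]'|grep force; python3 f.py &&
python3 -m creep '[[[0.01,0,0],0,0],[[0.02,0,0],0,0]]'|grep force && python3 f.py &&
python3 -m creep '[[[0.01,0,0],0,0],[[0.02,0,0],0,0]]'|grep force && python3 f.py &&
python3 -m creep '[[[0.01,0,0],0,0],[[0.02,0,0],0,0]]'|grep force && python3 f.py &&
python3 -m creep '[[[0.01,0,0],0,0],[[0.02,0,0],0,0]]'|grep force && python3 f.py &&
python3 -m creep '[[[0.01,0,0],0,0],[[0.02,0,0],0,0]]'|grep force && python3 f.py &&
python3 -m creep '[[[0.01,0,0],0,0],[[0.02,0,0],0,0]]'|grep force && python3 f.py &&
python3 -m creep '[[[0.01,0,0],0,0],[[0.02,0,0],0,0]]'|grep force && python3 f.py
```

```text
wrist_force: [1.3, -5.0, 1.7]
y [[ -0.23 -66.17]] Fy -5.17
wrist_force: [1.3, -7.2, 0.9]
y [[ -0.2 -65.5]] Fy -7.33
```

```bash

python3 -m creep '[[[0,0,0],0,0]]'|grep force; python3 f.py
python3 -m creep '[[[0.003,0,0],0,0],[[0.003,0,0],0,0]]'|grep force; python3 f.py
python3 -m creep '[[[0,0,0],0,0]]'|grep force; python3 f.py
```

```text
wrist_force: [2.2, -5.6, 1.9]
y [[ -0.22 -65.51]] Fy -5.98
wrist_force: [0.8, -6.5, 1.1]
y [[ -0.22 -65.45]] Fy -6.49
wrist_force: [0.7, -6.6, 1.1]
y [[ -0.25 -65.46]] Fy -6.57
```

```bash

python3 -m creep '[[[0.004,0,0],0,0],[[0.006,0,0],0,0],[[0.006,0,0],0,0]]'|grep force; python3 f.py
python3 -m creep '[[[0.003,0,0],0,0],[[0.003,0,0],0,0]]'|grep force; python3 f.py
python3 -m creep '[[[0,0,0],0,0]]'|grep force; python3 f.py
```

```text
wrist_force: [1.4, -6.8, 0.5]
y [[ -0.22 -65.31]] Fy -6.97
wrist_force: [1.0, -7.1, 1.4]
y [[ -0.24 -65.24]] Fy -7.12
wrist_force: [2.2, -7.4, 1.0]
y [[ -0.21 -65.25]] Fy -7.67
```

```bash

python3 -m creep '[[[0.004,0,0],0,0],[[0.008,0,0],0,0],[[0.008,0,0],0,0]]'|grep force; python3 f.py
python3 -m creep '[[[0.004,0,0],0,0],[[0.004,0,0],0,0]]'|grep force; python3 f.py
python3 -m creep '[[[0,0,0],0,0]]'|grep force; python3 f.py
```

```text
wrist_force: [1.2, -8.7, 0.7]
y [[ -0.23 -64.99]] Fy -8.76
wrist_force: [2.2, -9.0, 0.1]
y [[ -0.22 -64.89]] Fy -9.29
wrist_force: [2.5, -8.9, 0.9]
y [[ -0.21 -64.93]] Fy -9.19
```

```bash

python3 -m creep '[[[0,0,0],0,0],[[0,0,0],0,0],[[-0.05,0,0],0,0],[[-0.2,0,0],0,0],[[-0.4,0,0],0,0],[[-0.5,0,-0.6],0,0],[[-0.5,0,-1.5],0,0],[[-0.5,0,-2.4],0,0],[[-0.5,0,-2.4],0,0],[[-0.5,0,-2.4],0,0]]'; python3 - <<'E'
from h import *
d=grab("wrist","pics/w6.png");W=cloud(d);w=W.reshape(-1,3);g=inG(w)
q=(w[:,2]>.058)&(w[:,2]<.075)&(abs(g[:,0])<.05)&(g[:,1]>.055)&(g[:,1]<.1);print("mould",q.sum(),cv2.minEnclosingCircle(g[q].astype(np.float32)))
q=(w[:,2]>.056)&(w[:,2]<.07)&(abs(g[:,0])<.03)&(g[:,1]>.01)&(g[:,1]<.055);print("plate",np.percentile(g[q],[2,50,98],axis=0))
q=(w[:,2]>.043)&(w[:,2]<.0575)&(abs(g[:,0])<.04)&(g[:,1]>-.037)&(g[:,1]<.028)
print("lever");gq=g[q]
for lo in np.arange(-.037,.028,.006):
    m=(gq[:,1]>=lo)&(gq[:,1]<lo+.006)
    if m.any(): print(round(lo,3),m.sum(),gq[m,0].min(),gq[m,0].max())
E
```

```text
time: 18.25
eef_pos: [0.5691, -0.065, 0.3278]
tcp_rot: [1.928, 2.478, 0.002]
wrist_force: [-0.5, -0.3, -0.5]
grip_width: 0.0005
mould 72 ((0.0011726049706339836, 0.06329908967018127), 0.026406189426779747)
plate [[-0.02079344  0.03051003]
 [-0.00028319  0.03629774]
 [ 0.02053477  0.05297808]]
lever
-0.037 3 -0.019101220626938968 -0.017486269389860806
-0.031 94 -0.022804536215534982 -0.012559969680148777
-0.025 114 -0.022790059275079377 -0.010071873579926926
-0.019 113 -0.02021857803359896 -0.0076634115205318504
-0.013 117 -0.017774538105036836 -0.00448857605602032
-0.007 113 -0.015373793936831142 -0.0029384801164539084
-0.001 104 -0.012076429120392107 0.0009722373249434165
0.005 166 -0.009178533358720042 0.00796502345704026
0.011 208 -0.009769949747226642 0.008774216825972962
0.017 162 -0.009768699113866125 0.008691331945111904
0.023 138 -0.015444484281956132 0.014102291440265912
```

View pics/w6.png

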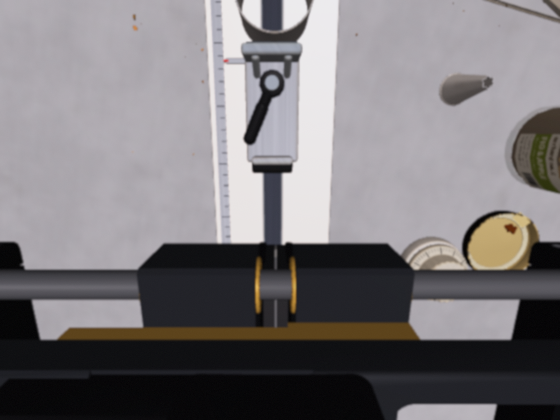

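```bash
python3 - <<'E'
from h import *
go([*G(-.052,-.026),.14],104.35);go([*G(-.052,-.026),.04],104.35)
E
```

```text
shift [ 1.261 -1.033  0.079] yaw now 104.23 turn -0.015 tilt [-4.e-04  4.e-04 -1.e+00]
shift [ 1.26  -1.032  2.079] yaw now 104.23 turn -0.015 tilt [-4.e-04  4.e-04 -1.e+00]
```

```bash
python3 -m creep '[[[0.5,-0.6,0],0,0],[[1.0,-1.03,0],0,0],[[1.26,-1.03,0.2],0,0],[[1.26,-1.03,0.9],0,0],[[1.26,-1.03,1.5],0,0],[[1.26,-1.03,1.9],0,0],[[1.26,-1.03,2.08],0,0],[[1.26,-1.03,2.08],0,0],[[1.26,-1.03,2.08],0,0]]'; python3 f.py; python3 -c "
from h import *
go([*G(-.052,-.026),.04],104.35)"
```

```text
time: 19.2
eef_pos: [0.5036, -0.0163, 0.2224]
tcp_rot: [1.929, 2.48, 0.0]
wrist_force: [0.4, -0.7, -0.5]
grip_width: 0.0004
y [[-51.26 -26.09]] Fy -0.74
shift [ 0.002 -0.015  0.007] yaw now 104.24 turn -0.014 tilt [ 1.e-04  0.e+00 -1.e+00]
```

```bash
sed -i 's/,"Fy"/,"Fx",round(s["wrist_force"][:2]@gx,2),"Fy"/' f.py
python3 -m creep '[[[0,0.06,0],0,0],[[0,0.12,0],0,0],[[0,0.16,0],0,0],[[0,0.2,0],0,0],[[0,0.24,0],0,0],[[0,0.28,0],0,0],[[0,0.32,0],0,0],[[0,0.36,0],0,0],[[0,0.4,0],0,0]]'; python3 f.py 
python3 -m creep '[[[0,0.04,0],0,0],[[0,0.08,0],0,0],[[0,0.12,0],0,0],[[0,0.16,0],0,0]]'; python3 f.py
```

```text
time: 20.1
eef_pos: [0.5226, -0.0114, 0.2221]
tcp_rot: [-1.929, -2.479, 0.001]
wrist_force: [-1.1, -1.2, 0.7]
grip_width: 0.0002
y [[-31.66 -26.07]] Fx -1.35 Fy -0.9
time: 20.5
eef_pos: [0.5305, -0.0093, 0.2222]
tcp_rot: [-1.929, -2.48, 0.0]
wrist_force: [-0.7, -0.2, 0.8]
grip_width: 0.0008
y [[-23.5  -25.99]] Fx -0.67 Fy -0.0
```

```bash
python3 -m creep '[[[0,0.04,0],0,0],[[0,0.08,0],0,0],[[0,0.12,0],0,0],[[0,0.16,0],0,0]]'|grep xx; python3 f.py 
python3 -m creep '[[[0,0.03,0],0,0],[[0,0.06,0],0,0],[[0,0.09,0],0,0]]'|grep xx; python3 f.py;python3 -m creep '[[[0,0.03,0],0,0],[[0,0.06,0],0,0],[[0,0.08,0],0,0]]'|grep xx; python3 f.py
```

```text
y [[-15.46 -25.98]] Fx -0.69 Fy -0.73
y [[-11.08 -26.08]] Fx -2.05 Fy -1.28
y [[ -7.16 -26.02]] Fx -3.26 Fy -2.05
```

```bash
sed -i 's/gy < -6.3/gx < -7/' f.py
python3 -m creep '[[[0,0.02,0],0,0],[[0,0.03,0],0,0]]'|grep xx; python3 f.py &&python3 -m creep '[[[0,0.02,0],0,0],[[0,0.03,0],0,0]]' >/dev/null&& python3 f.py &&python3 -m creep '[[[0,0.02,0],0,0],[[0,0.03,0],0,0]]' >/dev/null&& python3 f.py&&python3 -m creep '[[[0,0.02,0],0,0],[[0,0.02,0],0,0]]' >/dev/null&& python3 f.py&&python3 -m creep '[[[0,0.02,0],0,0],[[0,0.02,0],0,0]]' >/dev/null&& python3 f.py
```

```text
y [[ -5.69 -25.95]] Fx -1.26 Fy -0.81
y [[ -4.21 -25.88]] Fx -4.02 Fy -0.39
y [[ -2.74 -25.82]] Fx -2.73 Fy -0.27
y [[ -1.7  -25.79]] Fx -3.39 Fy 0.22
y [[ -0.61 -25.94]] Fx -3.62 Fy 0.98
```

```bash
python3 -m creep '[[[0,0.02,0],0,0],[[0,0.02,0],0,0]]' >/dev/null&& python3 f.py &&python3 -m creep '[[[0,0.02,0],0,0],[[0,0.02,0],0,0]]' >/dev/null&& python3 f.py&&python3 -m creep '[[[0,0.02,0],0,0],[[0,0.02,0],0,0]]' >/dev/null&& python3 f.py&&python3 -m creep '[[[0,0.02,0],0,0],[[0,0.02,0],0,0]]' >/dev/null&& python3 f.py; python3 - <<'E'
from h import *
grab("wrist","pics/w7.png")
E
```

```text
y [[  0.31 -25.96]] Fx -3.64 Fy 0.69
y [[  1.42 -26.04]] Fx -4.21 Fy 0.97
y [[  2.52 -26.09]] Fx -3.54 Fy -0.99
y [[  3.17 -26.05]] Fx -5.52 Fy -0.6
```

View pics/w7.png

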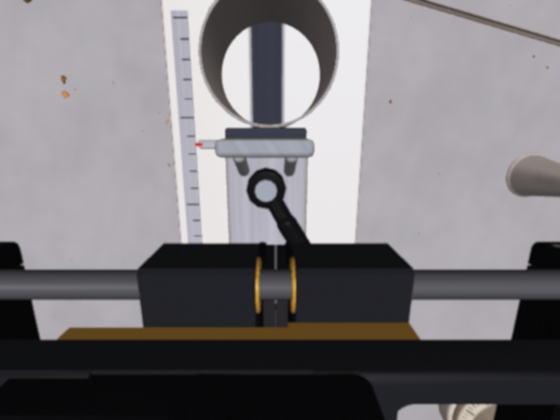

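```bash
python3 -m creep '[[[0,0.02,0],0,0],[[0,0.02,0],0,0]]' >/dev/null&& python3 f.py &&python3 -m creep '[[[0,0.01,0],0,0],[[0,0.01,0],0,0]]' >/dev/null&& python3 f.py&&python3 -m creep '[[[0,0.01,0],0,0],[[0,0.01,0],0,0]]' >/dev/null&& python3 f.py
```

```text
y [[  3.75 -26.01]] Fx -7.66 Fy 0.13
```

```bash
python3 -m creep '[[[0,-0.05,0],0,0],[[0,-0.2,0],0,0],[[0,-0.4,0],0,0],[[0,-0.4,-0.6],0,0],[[-0.4,-0.4,-1.4],0,0],[[-1.3,-0.2,-2.2],0,0],[[-2,-0.1,-2.2],0,0],[[-2,-0.1,-2.2],0,0],[[-2,-0.1,-2.2],0,0]]'; python3 - <<'E'
from h import *
d=grab("wrist","pics/w8.png");W=cloud(d);w=W.reshape(-1,3);g=inG(w)
q=(w[:,2]>.058)&(w[:,2]<.075)&(abs(g[:,0])<.05)&(g[:,1]>.05)&(g[:,1]<.1);print("mould",q.sum(),cv2.minEnclosingCircle(g[q].astype(np.float32)),np.percentile(w[q,2],[50,95]))
q=(w[:,2]>.056)&(w[:,2]<.07)&(abs(g[:,0])<.022)&(g[:,1]>.01)&(g[:,1]<.045);print("plate",np.percentile(g[q],[2,50,98],axis=0))
q=(w[:,2]>.045)&(w[:,2]<.0565)&(abs(g[:,0])<.04)&(g[:,1]>-.037)&(g[:,1]<.004)
f=cv2.fitLine(g[q].astype(np.float32),cv2.DIST_HUBER,0,.001,.001).ravel();print("lever deg to +x",np.degrees(np.arctan(-f[0]/f[1])),q.sum())
E
```

```text
time: 24.45
eef_pos: [0.577, -0.1014, 0.3326]
tcp_rot: [1.931, 2.477, 0.001]
wrist_force: [-0.5, 0.3, -0.5]
grip_width: 0.0006Traceback (most recent call last):
  File "<stdin>", line 3, in <module>
    return _quantile_unchecked(
        a, q, axis, out, overwrite_input, method, keepdims, weights)
    return _ureduce(a,
                    func=_quantile_ureduce_func,
    ...<5 lines>...
                    overwrite_input=overwrite_input,
                    method=method)
    r = func(a, **kwargs)
    result = _quantile(arr,
                       quantiles=q,
    ...<2 lines>...
                       out=out,
                       weights=wgt)
    slices_having_nans = np.isnan(arr[-1, ...])
                                  ~~~^^^^^^^^^
IndexError: index -1 is out of bounds for axis 0 with size 0
```

View pics/w8.png

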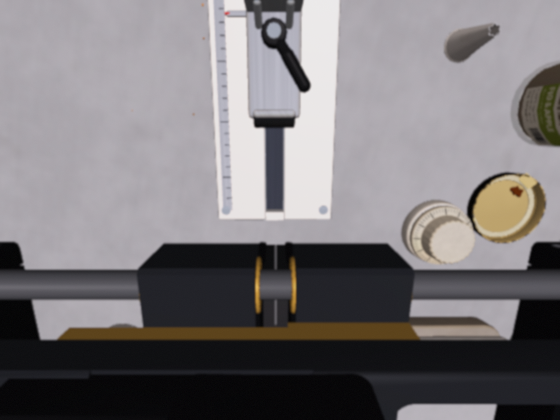

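```bash
python3 -m creep '[[[0.8,0,-0.6],0,0],[[1.4,0,-1.2],0,0],[[1.8,0,-1.4],0,0],[[1.8,0,-1.4],0,0],[[1.8,0,-1.4],0,0],[[1.8,0,-1.4],0,0]]'; python3 - <<'E'
from h import *
d=grab("wrist","pics/w9.png");W=cloud(d);w=W.reshape(-1,3);g=inG(w)
P=lambda a,p,**k: np.round(np.percentile(a,p,**k),4) if len(a) else None
q=(w[:,2]>.058)&(w[:,2]<.075)&(abs(g[:,0])<.05)&(g[:,1]>.042)&(g[:,1]<.102);print("mould",q.sum(),cv2.minEnclosingCircle(g[q].astype(np.float32)),P(w[q,2],[5,50,95]))
q=(w[:,2]>.056)&(w[:,2]<.07)&(abs(g[:,0])<.022)&(g[:,1]>.01)&(g[:,1]<.042);print("plate",P(g[q],[2,50,98],axis=0))
q=(w[:,2]>.045)&(w[:,2]<.0565)&(abs(g[:,0])<.04)&(g[:,1]>-.037)&(g[:,1]<.002)
f=cv2.fitLine(g[q].astype(np.float32),cv2.DIST_HUBER,0,.001,.001).ravel();print("lever deg to +x",np.degrees(np.arctan(-f[0]/f[1])),q.sum())
im=cv2.imread("pics/w9.png")[0:240,160:400];cv2.imwrite("pics/w9c.png",cv2.resize(im,(600,600),interpolation=cv2.INTER_CUBIC))
E
```

```text
time: 25.1
eef_pos: [0.5546, -0.0134, 0.4007]
tcp_rot: [-1.927, -2.478, 0.002]
wrist_force: [-0.2, 0.4, -0.5]
grip_width: 0.0008
mould 392 ((0.0013203859562054276, 0.07199015468358994), 0.02805127389729023) [0.0588 0.0649 0.0664]
plate [[-0.0207  0.0299]
 [-0.0002  0.0354]
 [ 0.0202  0.0392]]
lever deg to +x 32.835587 312
```

View pics/w9c.png

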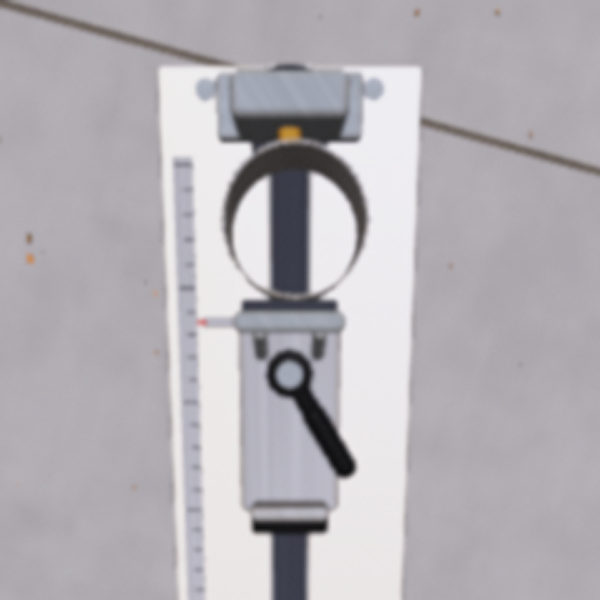

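```bash
python3 -c "
from cell import finish_job
print(finish_job())"
```

```text
the job is handed in; nothing more can be done
None
```

I set the gauge to the narrow, tall mould, locked it with the mould in place, and handed the job in after about 25 s of robot time. The hand-in reports no verdict.

- **Placing:** The mould stood upright near the middle of the board when I let go, 1.3 mm off the middle line. On lowering, it met the board about 2 mm higher than I expected, pressing with about 24 N. I eased off before opening the fingers, and the next picture showed it standing level.
- **Nip:** I pushed the jaw up by the thumb bar. Sliding took about 4.7 N, and I stopped at about 9.2 N, which makes the nip roughly 4 N while pushing. I had no direct reading of the nip that remained after letting go. By the task's figures, up to about 3 N should have stayed.
- **Lever:** I swung it until the force rose at the stop, to about 7.7 N sideways.
- **Last checks:** The final picture shows the lever 33° to the +x side (nominal stop 31°) and the mould seated between lip and anvil. It stands 1.3 mm off the middle line with its top at 66 mm. The robot was clear of everything.
- **Not checked:** I did not measure the jaw's squareness directly. I also did not re-measure the wide mould or the nozzle, but nothing passed close to either.

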